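# Clip the sensor onto the product line

### The job

Fit the clip-on sensor to the steel product tube: pick it up by its fin, hold it square over the bare tube, on the long free side of the aluminium collar and at least 20 mm clear of it, and press it slowly straight down until both sprung arms snap past the tube and it sits fully home. Then slide it along the tube until you feel it butt against the collar, gently enough that the collar does not shift on the tube, and let go, leaving the sensor upright and touching the collar. Do not ram it onto the tube or lean on it once it has snapped home, and leave the cartridge rack, the jar and the tub where they are.

Things in the scene. Friction and masses are not known exactly. Their poses are not given: they have to be found in the camera images.
- clip: clip-on sensor, loose, 180 g, standing on its feet: grey housing 44 long (x) x 38 wide (y) x 20 mm high, a grip fin on top, two white sprung arms 40 mm long (x) hanging at y = +-17 mm. Origin: centre of the underside; x runs along its bore, z up. Heights: feet 0, bore centre 22, bore roof 36, housing top 56, fin top 90 mm. Housing ends at x = +-22 mm. The same both ways round
- clip_bore (a point): bore centre, 22 mm above the feet; on the tube's axis when fully home. Lips 19 mm apart, 5 mm above the feet, must spread to pass the tube. They touch it with this point 22 mm above the axis; the push grows to 10 to 18 N, then falls once it is 10 mm above; the arms then pull the sensor down till the bore roof meets the tube: a rigid stop. Fitted, it slides with 1 to 6 N of drag
- line: product line, fixed: polished level steel tube, 28 mm diameter, axis 75 mm above the bench, in two white stands with inner faces 300 mm apart (each 50 mm wide, 97 mm high). Origin: on the bench under the tube's middle; x runs along the tube towards the end where the collar is, z up
- rack: bystander: white block 100 x 62 x 30 mm with amber cartridges, 58 mm high in all; loose; origin at the centre of its underside
- jar: bystander: amber jar with a white cap, 48 mm in diameter, 75 mm high; loose; origin at the centre of its underside. It and the sensor stand on either side of the rack, either one left or right
- tub: bystander: white open tub 150 x 200 x 55 mm with small white mouthpieces; loose; origin at the centre of its underside
- clip_fin (a point): point in the sensor's grip fin, 78 mm above its feet and 12 mm below the fin's top. The fin is 40 long (x) x 20 thick (y) x 34 mm high: grip it across the 20 mm, along y. Axes as clip. Press the sensor on at 30 mm/s or less: faster, it slams onto the tube when the arms let go
- tube_mid (a point): middle of the tube, on its axis, axes as line. An aluminium clamp collar (52 mm diameter, 14 mm thick) sits on the tube; the face where the sensor shall butt, looking to -x, lies 25 to 95 mm from this point on +x. Its place is not reported: see it or feel for it. It is held by friction only: a push over about 15 N shifts it. From -150 to +25 mm the tube is bare

How it is judged (in metres and radians):
On the way:
1. the sensor is snapped fully onto the tube, on the long free side of the collar and more than 12 mm clear of it (z of clip_bore in the frame of line between 0.0735 and 0.0765 m and y of clip_bore in the frame of line between -0.003 and 0.003 m and horizontal distance between clip_bore and collar_c0 above 0.041 m and x of clip_bore in the frame of line between -0.15 and 0.062 m), for 0.2 s.
At the end, for the whole second after the job is handed in: The sensor sits fully home on the tube (bore centre within 1.5 mm of the axis in height and 3 mm sideways), its housing within 1.5 mm of the collar's face (bore centre within 30.5 mm of the collar's centre, 29 mm when touching), upright to 0.2 rad, released and at rest (z of clip_bore in the frame of line between 0.0735 and 0.0765 m and y of clip_bore in the frame of line between -0.003 and 0.003 m and angle between clip's own z axis and vertical below 0.2 rad and linear speed of clip below 0.01 m/s and horizontal distance between clip_bore and collar_c0 below 0.0305 m and contact force between the fingers and anything else below 0.1 N).
It fails at once if the sensor is pressed on the tube with more than 70 N (contact force between clip and line above 70 N).
It fails at once if the collar is shifted along the tube by more than 1.5 mm (distance of collar_c0 from where it was at the start of the episode above 0.0015 m).
It fails at once if the rack is shifted by more than 10 mm (distance of rack from where it was at the start of the episode above 0.01 m).
It fails at once if the jar is shifted by more than 10 mm (distance of jar from where it was at the start of the episode above 0.01 m).
It fails at once if the tub is shifted by more than 10 mm (distance of tub from where it was at the start of the episode above 0.01 m).
It also fails if it takes over 58 s, if anything falls off the work surface, if the arm or the gripper's body presses on something with over 40 N, if the wrist force passes 120 N, or if a joint passes its speed limit or range.

### The arm

A 7-joint arm with a two-finger parallel gripper is mounted at the origin on the work surface. World frame = base frame: x ahead of the robot, y to its left, z up, the work surface at z = 0. Lengths are in m, angles in degrees, forces in N, time in s.
With the tool pointing down it reaches from about 0.4 to 0.875 m from the base axis. Payload 4.4 kg.
Tool frame: the origin (TCP) lies midway between the tips of the shut fingers; the grasp point (between the pads) lies 19 mm behind it; z points along the fingers, y is the line along which they close (so a half turn about z gives the same grasp; the last joint's range is limited). The gripper opens to 85 mm and grips with 20 to 120 N. Pads are 22 mm wide; open, the fingers measure 114 mm over their backs; the gripper's body (76 mm by 85 mm) begins 54 mm behind the grasp point. The pads swing forward as they close: fully open they stand 13 mm farther back than shut.
Start: joints at [-77.395, 36.005, 2.206, 86.941, -1.547, 57.084, -1.146], TCP at [0.183, 0.624, 0.231] pointing down, gripper open.
Joint ranges: [-175.42, 175.42], [-21.48, 121.26], [-71.46, 75.88], [10.55, 141.38], [-63.04, 243.04], [13.31, 113.54], [-168.57, 168.57]. Speed limits (degrees/s): [147.25, 147.25, 180, 180, 180, 180, 180].

### API

Orientations are given as a 3x3 rotation matrix whose columns are the frame's x, y, z axes.
In Python, from workcell import bot gives the robot as it stands.
- The arm moves only by the shell command python3 -m jog 'ROWS' [OPENING]. ROWS is JSON, a list of rows, each a list of 4 numbers: the shift along the tool's x, y, z scaled (see below), then the turn about the tool's z scaled (see below). In form: [[tx, ty, tz, twist], ...]. A call has 1 to 12 rows; each row shifts and turns the commanded pose from where the row before left it, along the tool's axes as they then stand; what a row does not reach is not made up. The controller multiplies each number of a shift by 0.4 m and each number of a turn by 0.5 rad. A row lasts 1/10 s, in which the tool goes at most 50 mm and 8.59 degrees, less where a joint would pass 70% of its speed; a pose out of reach is approached as far as the arm can. A call with a number of a shift or a turn outside -1 to 1 is refused whole. A call with a gripper value outside its range is refused whole. OPENING is the opening, from -1 (shut) to 1 (fully open), set as the call begins (- or left out, the last holds). The fingers move at their own pace and stop on an object; the grip force is fixed at half the most. Time passes only in rows, so rows that do not move let the fingers close. It gives the time, the measured TCP pose, the force, the opening and the grip force at its end, in the units of the state.
- bot.sense(): the state, without advancing time (a new reading comes with each control period).
- bot.get_image(name): name is "scene" or "top" or "wrist"; returns the picture (400x640x3 uint8, red, green, blue); there is no depth.
- bot.camera_model(name): a dict with "fx", "fy", "cx", "cy" (pixels), "distortion" ([k1, k2, p1, p2, k3] as OpenCV has them; the pictures are not rectified), "T" (4x4, takes a point from camera to world coordinates). Camera axes: x right, y up, looking along -z (the intrinsics and any distortion apply to the point x, -y, -z); pixel columns grow to the right and rows downward; lengths in m; the calibration is good to about 2 mm. A picture is of the moment at which its call begins: read the wrist's pose just before it. camera_model takes no time and is no camera call; for the wrist camera it gives the pose at the moment of the call.
- bot.close_job(): hands the job in; it is judged then, once.
The state is a dict: "time_s": time; "joint_pos": joint angles; "qvel": joint speeds; "joint_efforts": joint torques, N m; "eef_pos": TCP position; "ee_rot": TCP orientation; "ft_force": force on the tool from outside, world axes, zero at the start; "torque": the same for the moment, N m; "grip_width": finger opening in m; "grasp_force": force on a finger pad.
Only numpy, scipy, OpenCV 4.12 (cv2) and the standard library are available. Lean on these libraries where they do the work, as an engineer would, in place of code of your own. Each camera call takes 0.05 s, during which the arm holds its last target. There are 200 camera calls.

## Working session

There is one attempt and no reset: what is moved stays moved. The work goes in short steps, Python scripts to look and compute and a shell command to move; the robot and the scene stay as the last step left them, time stands still between calls to the robot, and variables do not carry over. Pictures are saved under pics/ and viewed, at most 10 in all, crops included, and the job is handed in when it is done.

```bash
mkdir -p pics; cat > h.py <<'E'
import numpy as np,cv2
from workcell import bot
def snap(n,f):
    m=bot.camera_model(n); im=bot.get_image(n); cv2.imwrite(f'pics/{f}.png',im[:,:,::-1]); np.save(f'pics/{f}.npy',m,allow_pickle=True); return im,m
def ray(m,uv):
    K=np.array([[m['fx'],0,m['cx']],[0,m['fy'],m['cy']],[0,0,1.]])
    p=cv2.undistortPoints(np.array([[uv]],float),K,np.array(m['distortion'],float))[0,0]
    T=np.array(m['T']); d=T[:3,:3]@np.array([p[0],-p[1],-1]); return T[:3,3],d
def at(f,uv,z):
    m=np.load(f'pics/{f}.npy',allow_pickle=True).item(); o,d=ray(m,uv); return (o+d*(z-o[2])/d[2]).round(4)
E
python3 - <<'E'
from h import *
for n in("scene","top"):
    im,m=snap(n,n+'0'); print(n,np.round(m['T'],3).tolist(),m['fx'],m['distortion'])
im,m=snap('wrist','wrist0');print(np.round(m['T'],3).tolist())
s=bot.sense();print({k:np.round(v,3).tolist() for k,v in s.items()})
E
```

```text
scene [[-0.9, -0.365, 0.239, 0.762], [0.436, -0.752, 0.493, 0.33], [0.0, 0.548, 0.836, 0.766], [0.0, 0.0, 0.0, 1.0]] 387.3180589543942 [-0.04541475  0.          0.          0.          0.        ]
top [[-0.015, 0.994, -0.108, 0.473], [-0.999, -0.019, -0.031, -0.107], [-0.033, 0.107, 0.994, 0.876], [0.0, 0.0, 0.0, 1.0]] 437.2538475648825 [-0.02406646  0.          0.          0.          0.        ]
[[0.281, -0.923, -0.264, 0.115], [0.96, 0.27, 0.08, 0.643], [-0.002, -0.276, 0.961, 0.373], [0.0, 0.0, 0.0, 1.0]]
{'time_s': 0.15, 'joint_pos': [-77.393, 36.047, 2.205, 86.983, -1.546, 57.082, -1.148], 'qvel': [0.087, -0.154, 0.024, -0.271, -0.095, 0.118, -0.01], 'joint_efforts': [0.002, -56.38, 1.228, -19.365, 0.011, 0.007, -0.0], 'eef_pos': [0.183, 0.623, 0.231], 'ee_rot': [[-0.959, 0.282, -0.0], [0.282, 0.959, -0.001], [-0.0, -0.001, -1.0]], 'ft_force': [-0.538, -0.085, 0.27], 'torque': [0.035, -0.021, 0.005], 'grasp_force': 0.0, 'grip_width': 0.085}
```

View pics/top0.png

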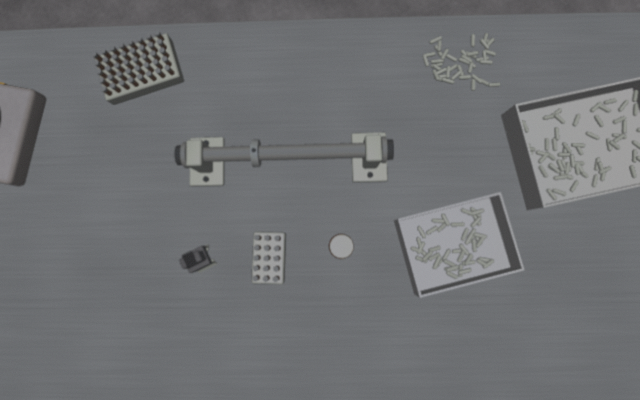

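View pics/scene0.png

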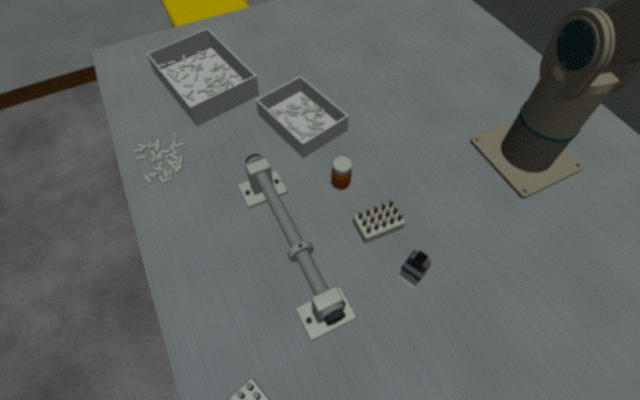

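The top view shows the clip near (196,259), rack (269,258), jar (341,246), the tube from (185,154) to (388,149) and the collar at (255,152). I'll enlarge the clip and tube areas.

```bash
python3 - <<'E'
from h import *
im=cv2.imread('pics/top0.png'); s=cv2.imread('pics/scene0.png')
a=cv2.resize(im[232:288,165:245],None,fx=7,fy=7,interpolation=3)   # 560x392
b=cv2.resize(s[235:295,385:445],None,fx=6,fy=6,interpolation=3)  #360x360 -> hmm
a=cv2.resize(im[236:282,170:230],None,fx=7,fy=7,interpolation=3) #420x322
b=b[:322]
c=cv2.resize(im[130:190,170:400],None,fx=3.4,fy=3.4,interpolation=3)[:, :780]
out=np.zeros((322+204+4,780,3),np.uint8); out[:322,:420]=a; out[:322,420:780]=b; out[326:326+204]=c
out=cv2.convertScaleAbs(out,alpha=1.6); cv2.imwrite('pics/crop1.png',out)
E
```

```text
(no output)
```

View pics/crop1.png

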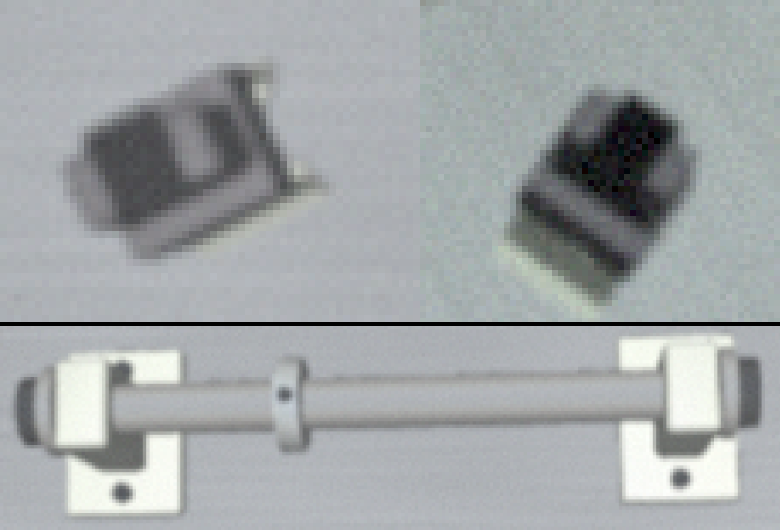

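The crop shows the clip's housing top with corners near (245,70), (285,190), (140,255). Its long axis runs up to the right. The tube has its inner stand faces at crop x≈108 and 663, and the collar's right face at about 304.

```bash
python3 - <<'E'
from h import *
A=lambda x,y,z: at('top0',(170+(x+.5)/7-.5,236+(y+.5)/7-.5),z)
C=lambda x,y,z: at('top0',(170+(x+.5)/3.4-.5,130+(y-326+.5)/3.4-.5),z)
for p in((245,70),(285,190),(140,255),(192,162)): print('h',A(*p,.056))
d=(A(285,190,.056)-A(140,255,.056));print('ang',np.degrees(np.arctan2(d[1],d[0])),np.linalg.norm(d))
l=C(110,407.5,.075);r=C(660,397,.075);d=l-r;print(l,r,np.degrees(np.arctan2(d[1],d[0])))
L=C(108,405,.097);R=C(663,395,.097);print('stands',L,R,(L+R)/2,np.linalg.norm(L-R)); 
print('collar',C(304,365,.1),C(304,400,.1),C(274,400,.1))
E
```

```text
h [0.4738 0.1278 0.056 ]
h [0.4417 0.1166 0.056 ]
h [0.4249 0.1558 0.056 ]
h [0.4495 0.142  0.056 ]
ang -66.80140948635184 0.04264832939283788
[0.6462 0.1294 0.075 ] [ 0.6452 -0.1744  0.075 ] 89.81140364521629
stands [0.6428 0.124  0.097 ] [ 0.6415 -0.1742  0.097 ] [ 0.64215 -0.0251   0.097  ] 0.2982028336552153
collar [0.6615 0.0172 0.1   ] [0.6424 0.0172 0.1   ] [0.6428 0.0333 0.1   ]
```

```bash
python3 -m jog '[[-0.081,-0.08,0,0],[-0.081,-0.08,0,0],[-0.081,-0.08,0,0],[-0.081,-0.08,0,0],[-0.081,-0.08,0,0],[-0.081,-0.08,0,0],[-0.081,-0.08,0,0],[-0.081,-0.08,0,0],[-0.081,-0.08,0,0],[-0.081,-0.08,0,0],[-0.081,-0.08,0,0],[-0.081,-0.08,0,0]]' && python3 -m jog '[[0,0,0,0.3],[0,0,0,0.3],[0,0,0,0.3],[0,0,0,0.3],[0,0,0,0.3],[0,0,0,0.25],[0,0,0,0],[0,0,0,0],[0,0,0,0]]'; python3 - <<'E'
from h import *
s=bot.sense();print({k:np.round(s[k],4).tolist() for k in('time_s','joint_pos','eef_pos','ee_rot','ft_force')})
im,m=snap('wrist','w1'); cv2.imwrite('pics/w1b.png',cv2.convertScaleAbs(im[:,:,::-1],alpha=1.5))
E
```

```text
time_s: 1.35
eef_pos: [0.4485, 0.1439, 0.2313]
ee_rot: [[-0.959, 0.282, 0.0], [0.282, 0.959, 0.0], [-0.0, 0.0, -1.0]]
ft_force: [1.2, 0.7, 0.1]
grip_width: 0.0852
grasp_force: 0.0
time_s: 2.25
eef_pos: [0.4479, 0.1457, 0.2313]
ee_rot: [[-0.401, 0.916, -0.0], [0.916, 0.401, 0.0], [0.0, -0.0, -1.0]]
ft_force: [-0.1, 0.6, 0.2]
grip_width: 0.0853
grasp_force: 0.0
{'time_s': 2.25, 'joint_pos': [-34.8804, 22.3744, 18.4207, 114.9069, -9.9447, 44.2, 13.0256], 'eef_pos': [0.4479, 0.1457, 0.2313], 'ee_rot': [[-0.4007, 0.9162, -0.0001], [0.9162, 0.4007, 0.0001], [0.0001, -0.0001, -1.0]], 'ft_force': [-0.1376, 0.6347, 0.2305]}
```

View pics/w1b.png

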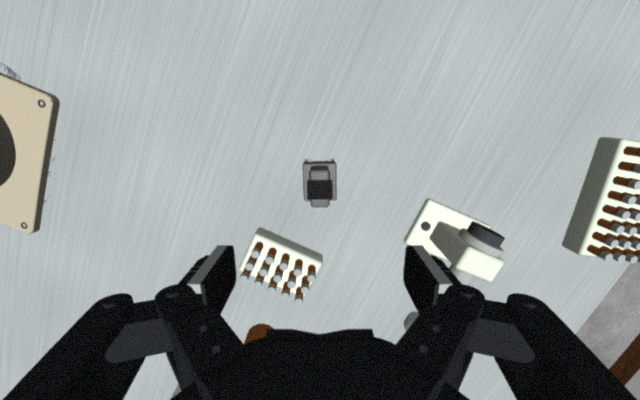

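The wrist view shows the clip at about (319,182), nearly square to the gripper, with the rack well clear of the fingers. I'll enlarge it.

```bash
python3 - <<'E'
from h import *
im=cv2.imread('pics/w1b.png'); cv2.imwrite('pics/crop2.png',cv2.resize(im[150:215,285:355],None,fx=9,fy=9,interpolation=2))
E
```

```text
(no output)
```

View pics/crop2.png

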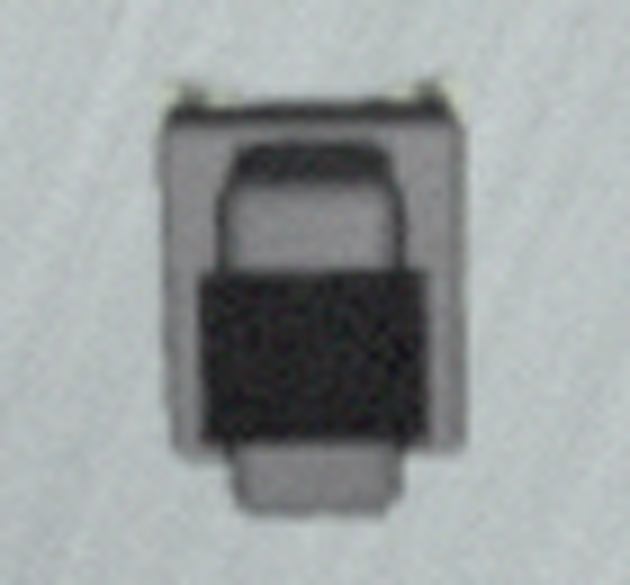

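The crop shows housing corners at about (165,125), (460,125), (175,455), (460,455), and the fin top centred near (317,347).

```bash
python3 - <<'E'
from h import *
A=lambda x,y,z: at('w1',(285+(x+.5)/9-.5,150+(y+.5)/9-.5),z)
f=A(317,347,.09);h=A(315,290,.056);print(f,h)
for a,b in(((165,125),(175,455)),((460,125),(460,455)),((232,345),(402,345))):
    d=A(*b,.056)-A(*a,.056);print(np.linalg.norm(d),np.degrees(np.arctan2(d[1],d[0])))
s=bot.sense();R=np.array(s['ee_rot']);p=np.array(s['eef_pos'])
print('yax',np.degrees(np.arctan2(R[1,1],R[0,1])))
for g in(f,h): print((R.T@(np.r_[g[:2],.0595]-p)).round(4))
E
```

```text
[0.4473 0.1459 0.09  ] [0.4475 0.1449 0.056 ]
0.04251411530303787 -65.54489167105525
0.042646570788282614 -65.47821284817101
0.021587033144922937 23.477399892092876
yax 23.58557714800449
[ 0.0005 -0.0005  0.1718]
[-0.0005 -0.0007  0.1718]
```

```bash
python3 -m jog '[[0,-0.0015,0.08,0],[0,0,0.1,0],[0,0,0.1,0],[0,0,0.08,0],[0,0,0.05,0],[0,0,0.018,0],[0,0,0,0],[0,0,0,0]]' && python3 -m jog '[[0,0,0,0],[0,0,0,0],[0,0,0,0],[0,0,0,0],[0,0,0,0],[0,0,0,0],[0,0,0,0],[0,0,0,0]]' -1
```

```text
time_s: 3.1
eef_pos: [0.4482, 0.1455, 0.0609]
ee_rot: [[-0.399, 0.917, 0.001], [0.917, 0.399, 0.001], [-0.0, 0.001, -1.0]]
ft_force: [-0.2, -0.7, 0.5]
grip_width: 0.0854
grasp_force: 0.0
time_s: 3.9
eef_pos: [0.4476, 0.1455, 0.0604]
ee_rot: [[-0.399, 0.917, 0.0], [0.917, 0.399, 0.0], [0.0, 0.0, -1.0]]
ft_force: [-0.2, 0.1, 5.9]
grip_width: 0.0192
grasp_force: 59.2
```

```bash
python3 -m jog '[[0,0,-0.02,0],[0,0,-0.08,0],[0,0,-0.1,0],[0,0,-0.1,0],[0,0,-0.08,0],[0,0,-0.04,0],[0,0,0,0],[0,0,0,0.15],[0,0,0,0.25],[0,0,0,0.25],[0,0,0,0.177],[0,0,0,0]]' && python3 -m jog '[[-0.03,0.03,0,0],[-0.06,0.06,0,0],[-0.07,0.07,0,0],[-0.07,0.07,0,0],[-0.07,0.07,0,0],[-0.07,0.07,0,0],[-0.06,0.06,0,0],[-0.04,0.04,0,0],[-0.02,0.023,0,0],[0,0,0,0],[0,0,0,0],[0,0,0,0]]'; python3 - <<'E'
from h import *
for n in('wrist','top','scene'): snap(n,n+'2')
im=cv2.imread('pics/wrist2.png'); cv2.imwrite('pics/w2b.png',cv2.convertScaleAbs(im,alpha=1.5))
s=bot.sense();print({k:np.round(s[k],4).tolist() for k in('time_s','joint_pos','eef_pos','ee_rot','ft_force','torque')})
E
```

```text
time_s: 5.1
eef_pos: [0.4464, 0.1451, 0.2268]
ee_rot: [[0.004, 1.0, -0.003], [1.0, -0.004, -0.002], [-0.002, -0.003, -1.0]]
ft_force: [0.5, 0.9, -1.7]
grip_width: 0.0189
grasp_force: 59.0
time_s: 6.3
eef_pos: [0.643, -0.0494, 0.2278]
ee_rot: [[0.001, 1.0, -0.001], [1.0, -0.001, 0.001], [0.001, -0.001, -1.0]]
ft_force: [-0.5, -0.7, -2.3]
grip_width: 0.019
grasp_force: 58.9
{'time_s': 6.45, 'joint_pos': [-12.0208, 37.7208, 24.2109, 88.3325, -17.3132, 57.6933, 16.9145], 'eef_pos': [0.6435, -0.0501, 0.2283], 'ee_rot': [[0.0018, 1.0, -0.0002], [1.0, -0.0018, 0.0007], [0.0007, -0.0002, -1.0]], 'ft_force': [-0.4064, 0.5755, -0.9194], 'torque': [0.0146, 0.013, 0.0044]}
```

View pics/w2b.png

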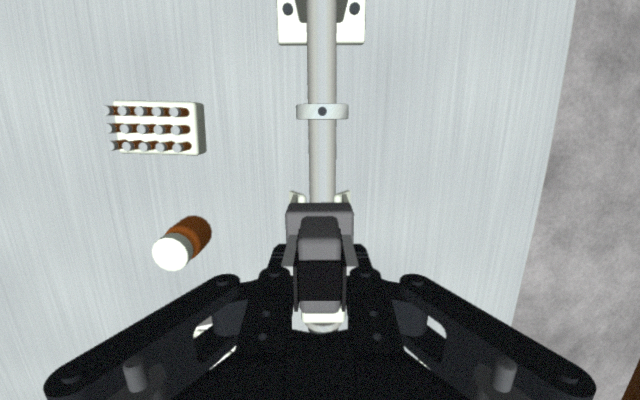

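The wrist view shows the tube between columns ~308 and 336, the collar at row ~111, and the sensor held square with its housing edge at row ~206 (columns 286–354). I'll enlarge it to get precise edges.

```bash
python3 - <<'E'
from h import *
im=cv2.imread('pics/w2b.png'); cv2.imwrite('pics/crop3.png',cv2.resize(im[95:245,270:375],None,fx=4,fy=4,interpolation=2))
g=cv2.GaussianBlur(cv2.cvtColor(im,6),(1,9),0).astype(int)
for v in (60,75,90,130,145,160,175): print(v,g[v,300:346].tolist())
E
```

```text
60 [207, 210, 210, 206, 206, 205, 198, 140, 137, 153, 167, 175, 186, 192, 199, 202, 200, 201, 203, 207, 206, 208, 210, 209, 208, 210, 208, 204, 201, 199, 194, 185, 176, 167, 157, 141, 158, 194, 200, 203, 203, 203, 205, 206, 203, 204]
75 [206, 213, 212, 210, 207, 205, 197, 155, 136, 151, 161, 173, 183, 192, 199, 202, 201, 201, 205, 206, 209, 210, 209, 211, 209, 211, 208, 205, 201, 198, 192, 182, 172, 165, 154, 141, 159, 197, 202, 202, 205, 202, 204, 207, 203, 203]
90 [206, 212, 213, 213, 206, 204, 200, 170, 134, 144, 159, 172, 182, 190, 197, 202, 201, 202, 203, 206, 208, 210, 210, 209, 210, 212, 208, 206, 202, 198, 193, 182, 174, 165, 154, 139, 157, 195, 201, 201, 204, 203, 206, 204, 203, 203]
130 [206, 209, 213, 210, 206, 204, 203, 192, 155, 140, 155, 166, 176, 188, 196, 201, 203, 202, 203, 206, 207, 210, 210, 209, 209, 210, 209, 205, 204, 199, 192, 181, 174, 163, 151, 145, 178, 198, 199, 202, 201, 200, 203, 204, 205, 204]
145 [207, 209, 211, 208, 205, 203, 203, 197, 165, 135, 149, 163, 177, 186, 192, 199, 202, 200, 201, 204, 209, 210, 209, 210, 210, 211, 208, 206, 202, 198, 191, 184, 173, 164, 149, 139, 166, 198, 200, 200, 202, 200, 202, 203, 205, 205]
160 [206, 207, 210, 207, 207, 201, 203, 205, 194, 139, 145, 160, 172, 182, 191, 196, 202, 198, 202, 203, 207, 209, 207, 208, 209, 210, 209, 205, 202, 198, 194, 181, 175, 163, 147, 148, 184, 201, 201, 202, 203, 203, 203, 205, 209, 207]
175 [202, 205, 206, 208, 204, 203, 203, 203, 191, 142, 142, 157, 171, 182, 192, 197, 202, 200, 201, 204, 208, 207, 209, 210, 210, 211, 208, 205, 203, 198, 192, 182, 174, 161, 146, 151, 196, 200, 202, 202, 201, 201, 200, 206, 207, 205]
```

View pics/crop3.png

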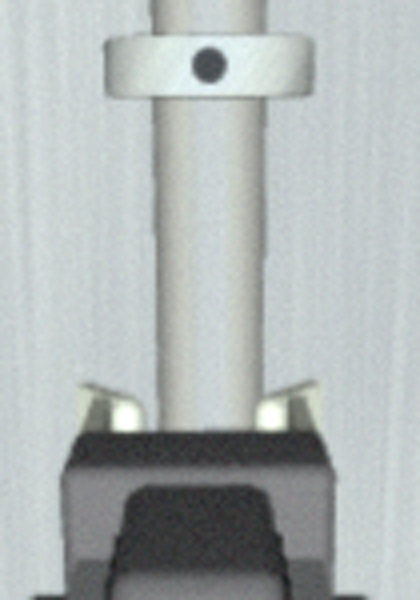

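The crop shows the housing's front top edge at crop (62–332, 475) and the collar's near bottom rim at row ~97. The tube is slightly right of the clip centre.

```bash
python3 - <<'E'
from h import *
R=np.array([[.0018,1,0],[1,-.0018,0],[0,0,-1.]]);p=np.array([.6435,-.0501,.2283])
m=np.load('pics/wrist2.npy',allow_pickle=True).item();print(np.round(m['T'],4).tolist())
q=[at('wrist2',(u,v),.075) for u,v in((321.4,60),(321.65,90),(322,145),(321.95,175))]
print(np.array(q)); d=q[0]-q[3];print('tube ang',np.degrees(np.arctan2(d[1],d[0])))
for u in((285.1,213.7),(352.6,213.7)): print('housing',at('wrist2',u,.224))
# fin top edges at z=.258
print('collar face', at('wrist2',(321.5,95+97/4),.101),at('wrist2',(321.5,95+97/4),.095))
E
```

```text
[[1.0, 0.0002, 0.001, 0.6422], [-0.0005, 0.9614, 0.275, 0.0203], [-0.0009, -0.275, 0.9614, 0.3701], [0.0, 0.0, 0.0, 1.0]]
[[ 0.6439  0.0734  0.075 ]
 [ 0.6442  0.0462  0.075 ]
 [ 0.6446 -0.0068  0.075 ]
 [ 0.6446 -0.0379  0.075 ]]
tube ang 90.3603460633872
housing [ 0.6236 -0.0297  0.224 ]
housing [ 0.66   -0.0297  0.224 ]
collar face [0.6439 0.0188 0.101 ] [0.644  0.0187 0.095 ]
```

```bash
python3 -m jog '[[0,0.006,0.04,0],[0,0,0.06,0],[0,0,0.06,0],[0,0,0.04,0],[0,0,0.018,0],[0,0,0,0],[0,0,0,0],[0,0,0,0]]'; python3 - <<'E'
from h import *
s=bot.sense();print({k:np.round(s[k],4).tolist() for k in('time_s','eef_pos','ee_rot','ft_force','torque')})
for n in('wrist',): snap(n,n+'3')
im=cv2.imread('pics/wrist3.png'); im=cv2.convertScaleAbs(im,alpha=1.5);cv2.imwrite('pics/crop4.png',cv2.resize(im[95:245,260:380],None,fx=4,fy=4,interpolation=2))
g=cv2.GaussianBlur(cv2.cvtColor(im,6),(1,9),0).astype(int)
for v in (160,175,190): print(v,g[v,295:350].tolist())
E
```

```text
time_s: 7.25
eef_pos: [0.6471, -0.0515, 0.1419]
ee_rot: [[0.003, 1.0, 0.002], [1.0, -0.003, -0.0], [-0.0, 0.002, -1.0]]
ft_force: [-0.7, -0.3, -1.6]
grip_width: 0.019
grasp_force: 59.0
{'time_s': 7.25, 'eef_pos': [0.6471, -0.0515, 0.1419], 'ee_rot': [[0.0034, 1.0, 0.0019], [1.0, -0.0034, -0.0002], [-0.0002, 0.0019, -1.0]], 'ft_force': [-0.6998, -0.3439, -1.6277], 'torque': [0.0296, -0.0113, 0.0082]}
160 [207, 204, 195, 144, 141, 152, 163, 172, 181, 189, 195, 198, 203, 205, 203, 203, 205, 208, 208, 211, 212, 210, 212, 211, 211, 213, 216, 212, 211, 208, 205, 204, 200, 195, 187, 181, 173, 167, 158, 145, 136, 158, 197, 203, 203, 204, 206, 205, 203, 205, 207, 209, 209, 207, 206]
175 [207, 204, 199, 164, 137, 146, 158, 168, 176, 187, 193, 197, 200, 208, 205, 204, 203, 205, 209, 211, 211, 211, 214, 214, 212, 213, 215, 214, 210, 206, 204, 204, 200, 195, 186, 181, 174, 169, 158, 145, 143, 179, 201, 205, 203, 206, 205, 205, 203, 205, 206, 211, 209, 207, 208]
190 [188, 189, 192, 185, 143, 142, 154, 162, 173, 185, 190, 197, 199, 203, 204, 203, 204, 207, 209, 209, 211, 211, 211, 212, 213, 212, 214, 212, 211, 208, 205, 203, 200, 195, 187, 181, 176, 166, 158, 144, 138, 167, 196, 200, 195, 194, 191, 185, 181, 180, 177, 181, 183, 190, 197]
```

View pics/crop4.png

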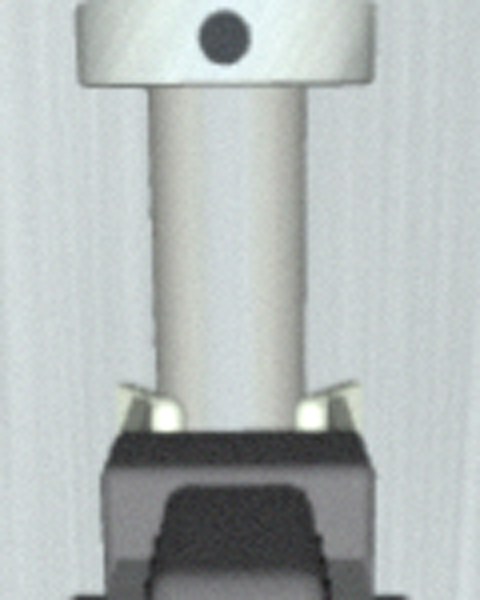

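The clip's arms centre on column ~319.8 and the tube on ~317.5, so the clip is about 1.7 mm too far +x. The target TCP x is 0.6454.

```bash
python3 -m jog '[[0,-0.002,0,0],[0,0,0,0],[0,0,0,0],[0,0,0,0],[0,0,0,0]]'
```

```text
time_s: 7.8
eef_pos: [0.6456, -0.0513, 0.1409]
ee_rot: [[0.004, 1.0, 0.0], [1.0, -0.004, 0.0], [0.0, 0.0, -1.0]]
ft_force: [-0.1, -0.5, -2.0]
grip_width: 0.0192
grasp_force: 59.0
```

```bash
python3 -m jog '[[0,0,0.005,0],[0,0,0.005,0],[0,0,0.005,0],[0,0,0.005,0],[0,0,0.005,0]]'; python3 -m jog '[[0,0,0.004,0],[0,0,0.004,0],[0,0,0.004,0]]'
```

```text
time_s: 8.3
eef_pos: [0.6463, -0.0517, 0.1329]
ee_rot: [[0.004, 1.0, 0.002], [1.0, -0.004, 0.0], [0.0, 0.002, -1.0]]
ft_force: [-3.2, 0.8, 12.2]
grip_width: 0.0188
grasp_force: 60.9
time_s: 8.6
eef_pos: [0.6461, -0.0519, 0.1278]
ee_rot: [[0.004, 1.0, 0.002], [1.0, -0.004, -0.0], [-0.0, 0.002, -1.0]]
ft_force: [-2.4, -0.8, 7.4]
grip_width: 0.0188
grasp_force: 60.2
```

```bash
python3 -m jog '[[0,0,0.004,0],[0,0,0.004,0]]'; python3 -m jog '[[0,0,0.004,0],[0,0,0.004,0]]'; python3 -m jog '[[0,0,0.004,0],[0,0,0.004,0]]'
```

```text
time_s: 8.8
eef_pos: [0.6459, -0.0517, 0.1235]
ee_rot: [[0.004, 1.0, 0.001], [1.0, -0.004, -0.0], [-0.0, 0.001, -1.0]]
ft_force: [-0.2, -0.9, -0.3]
grip_width: 0.0192
grasp_force: 59.2
time_s: 9.0
eef_pos: [0.6454, -0.0513, 0.1187]
ee_rot: [[0.003, 1.0, -0.001], [1.0, -0.003, -0.0], [-0.0, -0.001, -1.0]]
ft_force: [1.1, -0.2, -5.8]
grip_width: 0.0187
grasp_force: 58.5
time_s: 9.2
eef_pos: [0.6453, -0.051, 0.1155]
ee_rot: [[0.003, 1.0, -0.001], [1.0, -0.003, 0.0], [0.0, -0.001, -1.0]]
ft_force: [1.2, -0.9, -5.1]
grip_width: 0.0193
grasp_force: 58.6
```

```bash
python3 -m jog '[[0,0,0.003,0],[0,0,0,0],[0,0,0,0]]'; python3 -m jog '[[0,0,0.002,0],[0,0,0,0],[0,0,0,0]]'
```

```text
time_s: 9.5
eef_pos: [0.6452, -0.051, 0.1146]
ee_rot: [[0.003, 1.0, -0.001], [1.0, -0.003, 0.0], [0.0, -0.001, -1.0]]
ft_force: [2.4, 0.3, -9.4]
grip_width: 0.019
grasp_force: 58.6
time_s: 9.8
eef_pos: [0.6454, -0.0512, 0.1144]
ee_rot: [[0.003, 1.0, -0.0], [1.0, -0.003, 0.0], [0.0, -0.0, -1.0]]
ft_force: [1.3, 0.6, -8.2]
grip_width: 0.0192
grasp_force: 59.0
```

```bash
python3 -m jog '[[0,0,0.003,0],[0,0,0,0],[0,0,0,0]]'; python3 -m jog '[[0,0,0.002,0],[0,0,0,0],[0,0,0,0]]'
```

```text
time_s: 10.1
eef_pos: [0.6456, -0.0514, 0.1138]
ee_rot: [[0.004, 1.0, 0.0], [1.0, -0.004, 0.0], [0.0, 0.0, -1.0]]
ft_force: [-0.2, 0.8, -2.7]
grip_width: 0.0188
grasp_force: 59.4
time_s: 10.4
eef_pos: [0.6458, -0.0514, 0.1137]
ee_rot: [[0.004, 1.0, 0.001], [1.0, -0.004, 0.0], [0.0, 0.001, -1.0]]
ft_force: [-1.8, 0.7, 6.6]
grip_width: 0.019
grasp_force: 60.6
```

```bash
python3 -m jog '[[0,0,-0.0017,0],[0,0,0,0],[0,0,0,0]]'; python3 -m jog '[[0.003,0,0,0],[0.006,0,0,0],[0.01,0,0,0],[0.01,0,0,0],[0.01,0,0,0],[0.01,0,0,0],[0.01,0,0,0],[0.008,0,0,0],[0.005,0,0,0],[0.003,0,0,0],[0,0,0,0],[0,0,0,0]]'
```

```text
time_s: 10.7
eef_pos: [0.6457, -0.0514, 0.1137]
ee_rot: [[0.004, 1.0, 0.001], [1.0, -0.004, 0.0], [0.0, 0.001, -1.0]]
ft_force: [-1.9, 0.9, 5.0]
grip_width: 0.0192
grasp_force: 60.4
time_s: 11.9
eef_pos: [0.6459, -0.0221, 0.1136]
ee_rot: [[0.004, 1.0, 0.001], [1.0, -0.004, -0.001], [-0.001, 0.001, -1.0]]
ft_force: [-2.0, -2.8, 7.2]
grip_width: 0.0192
grasp_force: 60.9
```

```bash
python3 -m jog '[[0.003,0,-0.0015,0],[0.006,0,0,0],[0.007,0,0,0],[0.006,0,0,0],[0.004,0,0,0],[0.003,0,0,0],[0.002,0,0,0],[0,0,0,0],[0,0,0,0]]'; python3 -m jog '[[0.002,0,0,0],[0.002,0,0,0]]';python3 -m jog '[[0.002,0,0,0],[0.002,0,0,0]]'
```

```text
time_s: 12.8
eef_pos: [0.6457, -0.0086, 0.1137]
ee_rot: [[0.003, 1.0, -0.0], [1.0, -0.003, 0.0], [0.0, -0.0, -1.0]]
ft_force: [-0.6, -2.4, 2.2]
grip_width: 0.019
grasp_force: 60.2
time_s: 13.0
eef_pos: [0.6456, -0.0075, 0.1137]
ee_rot: [[0.004, 1.0, -0.0], [1.0, -0.004, -0.0], [-0.0, -0.0, -1.0]]
ft_force: [-0.6, -1.6, 2.1]
grip_width: 0.0189
grasp_force: 60.2
time_s: 13.2
eef_pos: [0.6456, -0.0057, 0.1137]
ee_rot: [[0.004, 1.0, -0.0], [1.0, -0.004, -0.0], [-0.0, -0.0, -1.0]]
ft_force: [-1.5, -2.5, 1.0]
grip_width: 0.0193
grasp_force: 60.2
```

Front is at y≈0.0163, with the collar expected around 0.0185. I'll use half-millimetre steps now.

```bash
python3 -m jog '[[0.001,0,0,0],[0.001,0,0,0]]' | sed -n '2p;4p';python3 -m jog '[[0.001,0,0,0],[0.001,0,0,0]]'| sed -n '2p;4p'
```

```text
eef_pos: [0.6456, -0.0049, 0.1137]
ft_force: [-0.2, -1.6, 0.9]
eef_pos: [0.6456, -0.0041, 0.1137]
ft_force: [-1.0, -2.4, 1.0]
```

```bash
python3 -m jog '[[0.001,0,0,0],[0,0,0,0]]' | sed -n '2p;4p'
```

```text
eef_pos: [0.6456, -0.0035, 0.1137]
ft_force: [-2.0, -1.9, 1.3]
```

```bash
python3 -m jog '[[0.001,0,0,0],[0,0,0,0]]' | sed -n '2p;4p'
```

```text
eef_pos: [0.6456, -0.0032, 0.1137]
ft_force: [-0.3, -1.7, 0.9]
```

```bash
python3 -m jog '[[0.001,0,0,0],[0,0,0,0]]' | sed -n '2p;4p'
```

```text
eef_pos: [0.6456, -0.0028, 0.1137]
ft_force: [-1.1, -2.1, 1.1]
```

```bash
python3 -m jog '[[0.001,0,0,0],[0,0,0,0]]' | sed -n '2p;4p'
```

```text
eef_pos: [0.6456, -0.0024, 0.1137]
ft_force: [-1.1, -1.7, 0.7]
```

```bash
python3 -m jog '[[0.001,0,0,0],[0,0,0,0]]' | sed -n '2p;4p'; python3 -m jog '[[0.001,0,0,0],[0,0,0,0]]' | sed -n '2p;4p'
```

```text
eef_pos: [0.6457, -0.002, 0.1137]
ft_force: [-1.9, -2.4, 0.4]
eef_pos: [0.6457, -0.0016, 0.1137]
ft_force: [-0.4, -1.5, 1.5]
```

```bash
python3 - <<'E'
from h import *
snap('wrist','wrist5');im=cv2.imread('pics/wrist5.png'); im=cv2.convertScaleAbs(im,alpha=1.5);cv2.imwrite('pics/crop5.png',cv2.resize(im[145:245,260:380],None,fx=5,fy=5,interpolation=2))
E
```

```text
(no output)
```

View pics/crop5.png

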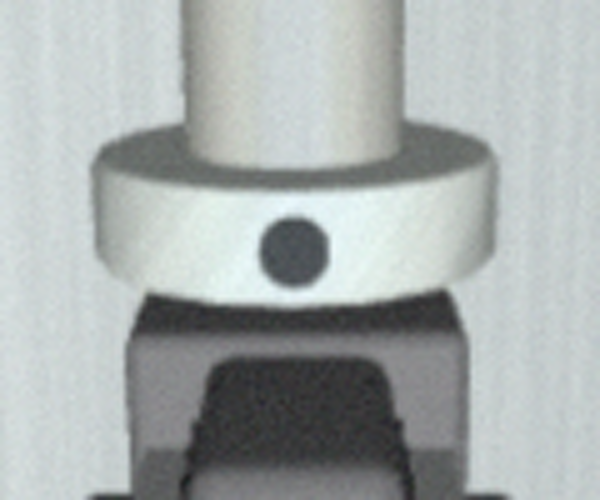

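The collar's near rim (centre row ~303 in the crop) is just in front of the housing's top edge (row ~333). I'll work out the remaining gap.

```bash
python3 - <<'E'
from h import *
print(at('wrist5',(319,145+303.5/5-.4),.101), at('wrist5',(319,145+333/5-.4),.1093), bot.sense()['eef_pos'])
print(at('wrist3',(319.,95+475/4-.4),.1419-.0604+.056),at('wrist2',(319.,95+475/4-.4),.2283-.0604+.056))
E
```

```text
[0.6446 0.0201 0.101 ] [0.6446 0.0193 0.1093] [ 0.64565165 -0.00161405  0.11369651]
[ 0.646  -0.0318  0.1375] [ 0.6419 -0.0295  0.2239]
```

```bash
python3 -m jog '[[0.001,0,0,0],[0,0,0,0]]' | sed -n '2p;4p'; python3 -m jog '[[0.001,0,0,0],[0,0,0,0]]' | sed -n '2p;4p'
```

```text
eef_pos: [0.6456, -0.0013, 0.1137]
ft_force: [-0.5, -1.6, 0.7]
eef_pos: [0.6457, -0.0013, 0.1137]
ft_force: [-1.2, -3.0, -0.3]
```

```bash
python3 -m jog '[[0.001,0,0,0],[0,0,0,0]]' | sed -n '2p;4p'
```

```text
eef_pos: [0.6456, -0.0013, 0.1137]
ft_force: [-1.4, -3.2, 0.3]
```

```bash
python3 -m jog '[[0.001,0,0,0],[0,0,0,0]]' | sed -n '2p;4p'
```

```text
eef_pos: [0.6456, -0.0012, 0.1137]
ft_force: [-0.7, -4.5, -0.1]
```

```bash
python3 -m jog '[[0.001,0,0,0],[0,0,0,0]]' | sed -n '2p;4p'
```

```text
eef_pos: [0.6457, -0.0012, 0.1137]
ft_force: [-0.9, -6.4, -0.6]
```

```bash
python3 -m jog '[[-0.0015,0,0,0],[0,0,0,0]]' && python3 -m jog '[[0,0,0,0],[0,0,0,0],[0,0,0,0],[0,0,0,0],[0,0,0,0],[0,0,0,0],[0,0,0,0]]' 1 && python3 -m jog '[[0,0,-0.01,0],[0,0,-0.04,0],[0,0,-0.06,0],[0,0,-0.08,0],[0,0,-0.06,0],[0,0,-0.04,0],[0,0,0,0],[0,0,0,0],[0,0,0,0]]'; python3 - <<'E'
from h import *
snap('wrist','wrist6');snap('scene','scene6')
a=cv2.imread('pics/wrist6.png')[120:340,215:425]; b=cv2.imread('pics/scene6.png')[180:330,240:360]
out=np.hstack([cv2.resize(a,(420,440),interpolation=2),cv2.resize(b,(352,440),interpolation=2)]);cv2.imwrite('pics/fin.png',cv2.convertScaleAbs(out,alpha=1.5))
E
```

```text
time_s: 16.05
eef_pos: [0.6456, -0.0012, 0.1137]
ee_rot: [[0.004, 1.0, -0.0], [1.0, -0.004, -0.001], [-0.001, -0.0, -1.0]]
ft_force: [0.0, -4.5, 0.1]
grip_width: 0.019
grasp_force: 60.0
time_s: 16.75
eef_pos: [0.6457, -0.0003, 0.1138]
ee_rot: [[0.004, 1.0, 0.0], [1.0, -0.004, 0.0], [0.0, 0.0, -1.0]]
ft_force: [-0.1, -0.4, 0.5]
grip_width: 0.0858
grasp_force: 0.0
time_s: 17.65
eef_pos: [0.6449, -0.0001, 0.2285]
ee_rot: [[0.003, 1.0, -0.002], [1.0, -0.003, 0.0], [0.0, -0.002, -1.0]]
ft_force: [0.0, 0.8, 0.9]
grip_width: 0.0853
grasp_force: 0.0
```

View pics/fin.png

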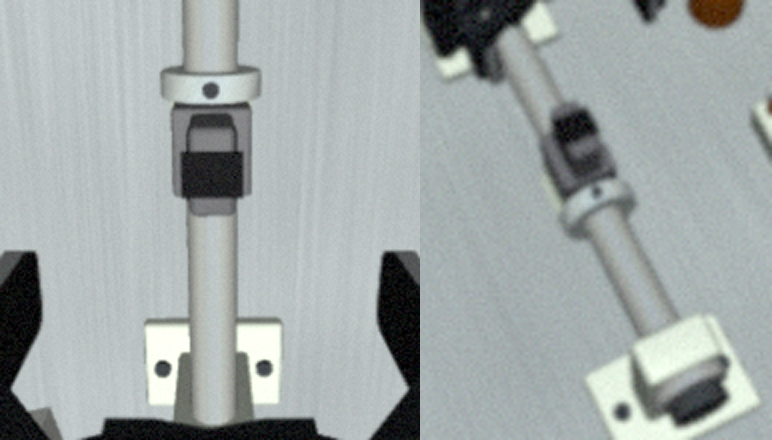

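The sensor sits upright on the tube. Its housing end, at about row 105 in the left crop, is against the collar, and the gripper is clear. I'm handing the job in.

```bash
python3 -c "
from workcell import bot
print(bot.close_job())"
```

```text
the job is handed in; nothing more can be done
None
```

The job is handed in, with no verdict returned: the sensor snapped home clear of the collar, was slid until it butted the collar at about 6 N wrist force, and was released, upright and apparently touching the collar in the last pictures.

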